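# Move the lipstick mould from the filling stand to the setting stand

## Robot

A 6-joint arm with a two-finger parallel gripper is mounted at the origin on the work surface. World frame = base frame: x ahead of the robot, y to its left, z up, the work surface at z = 0. Lengths are in m, angles in rad, forces in N, time in s.
With the tool pointing down it reaches from about 0.4 to 0.825 m from the base axis. Payload 7 kg.
Tool frame: the origin (TCP) lies at the centre of the arm's flange, where the gripper is bolted on; the fingertips stand 178 mm ahead of it and the grasp point (between the pads) lies arm.tcp_to_grasp ahead of it (arm.tcp_to_grasp is the distance from the TCP to the grasp point, in m); z points along the fingers, y is the direction in which the jaws open and shut (so a half turn about z gives the same grasp; the last joint's range is limited). The gripper opens to 88 mm and grips with 3 to 60 N. Pads are 19 mm wide; open, the fingers measure 130 mm over their backs; the gripper's body (78 mm by 193 mm) begins 47 mm behind the grasp point.
Start: joints at [1.555, 0.359, 0.012, 0, -1.224, -0.288], TCP at [0.202, 0.644, 0.405] pointing down, gripper open.
Joint ranges: [-3.07, 3.07], [-1.43, 2.12], [-1.02, 1.25], [-3.03, 1.67], [-3.05, -0], [-3.03, 3.03]. Speed limits (rad/s): [2.39, 2.39, 3.01, 3.14, 3.14, 3.14].

## Interface

Orientations are given as [roll, pitch, yaw] about the fixed x, y, z axes, in that order (R = Rz(yaw) Ry(pitch) Rx(roll)).
In Python, from station import arm gives the robot as it stands.
- The arm moves only by the tool move_arm, never from a script. Its argument "deltas" is a list of rows, each a list of 6 numbers: the shift along the world's x, y, z in mm, then the turn, a rotation vector about the world's x, y, z in degrees. In form: [[tx, ty, tz, ax, ay, az], ...]. A call has exactly 5 rows; each row shifts and turns the commanded pose from where the row before left it; what a row does not reach is not made up. A row lasts 1/12 s, in which the tool goes at most 41.7 mm and 7.16 degrees, less where a joint would pass 70% of its speed; a pose out of reach is approached as far as the arm can. A call with a gripper value outside its range is refused whole. "claw" is the closure in counts, from 0 (fully open) to 255 (shut), set as the call begins (left out, the last holds). The fingers move at their own pace and stop on an object; "squeeze" is the grip in N (left out, the last holds). Time passes only in rows, so rows that do not move let the fingers close, or fill a call up. It gives the time, the measured TCP pose, the force and the opening at its end, in the units of the state.
- arm.get_state(): the state, without advancing time (a new reading comes with each control period).
- arm.grab_frame(name): name is "scene" or "top"; returns the picture (384x512x3 uint8, red, green, blue); there is no depth.
- arm.calibration(name): a dict with "intrinsics" (3x3 intrinsics, pixels), "T" (4x4, takes a point from camera to world coordinates). Camera axes: x right, y up, looking along -z (the intrinsics and any distortion apply to the point x, -y, -z); pixel columns grow to the right and rows downward; lengths in m; the calibration is good to about 2 mm. A picture is of the moment at which its call begins. calibration takes no time and is no camera call.
- arm.job_done(): hands the job in, once; it reports no verdict.
Trained networks look in the newest picture that a camera, given by its name, has taken for a name from the list of things; names that differ only in an ending like _2 or _b are one class to them, and where a whole thing is asked for, a point or a joint stands for the part that bears it (a point fixed in the world has none). Each returns a list of dicts, best first, with "score" (0 to 1); they miss things now and then, are a little off and sometimes report something else, mostly with a low value. They report only what shows in the picture. A call takes as long as a camera call. They do not tell look-alikes from the thing itself.
- arm.spot_in(thing, camera): "xy" ([column, row] in pixels, amid what is visible of it).
- arm.masks_of(thing, camera): "pixels" (384x512 bool, what is visible of it) and "xy" ([column, row] in pixels, amid what is visible of it).
- arm.spot_point(thing, camera): "xy" ([column, row] in pixels: a listed point, or the origin of a listed thing).
The state is a dict: "t": time; "q": joint angles; "qd": joint speeds; "joint_efforts": joint torques, N m; "eef_pos": TCP position; "ee_rot": TCP orientation; "force": force on the tool from outside, world axes, zero at the start; "moment": the same for the moment, N m; "width": finger opening in m.
Only numpy, scipy, OpenCV 4.12 (cv2) and the standard library are available. Lean on these libraries where they do the work, as an engineer would, in place of code of your own. Each camera call takes 0.05 s, during which the arm holds its last target. There are 200 camera calls.

## Task

Move the lipstick mould from the black filling stand to the white setting stand: press the red catch so that the mould's carrier plate springs loose, draw the plate out of its dovetail, and slide it gently into the white stand's dovetail until the sprung catch there clicks and holds it, without ramming the stop behind it. Don't wedge the plate by force, keep the mould upright, let go of it at the end and leave everything else on the table standing where it is.

Things in the scene. Friction and masses are not known exactly. Their poses are not given: they have to be found in the camera images.
- carrier: Mould carrier, 0.21 to 0.42 kg: metal dovetail plate 64 mm long (x, the way it slides in), 48 mm wide at the bottom, 36 at the top, 10 thick; two clear legs to z 40; on them the mould block. Origin: centre of the plate's underside, z up. The plate's underside has a cross notch (x -12 to +10) that takes a stand's catch tooth.
- mould (a point): Centre of the aluminium mould block on the carrier, 53 mm above the plate's underside. The block is 50 mm long (x), 30 mm wide (y), 26 mm high: grip it across its width (y), from above.
- fill_stand: Black stand holding the carrier. Base 80 mm wide, x -105 to +98, 12 mm thick; its top is the channel floor. Origin: on its underside below the locked carrier's origin; same axes, x = the way in. Dovetail rails x -34 to +23, y 18 to 38 either side, tops 25 mm above the underside; flared guides (gap widening to 68 mm, tops 22 mm) x -60 to -34; steel stop block x 34 to 84, top 27 mm.
- fill_mouth (a point): Point on the black stand's channel floor, at x -75 of it, on the centre line. A carrier with its origin here, or farther out, is clear of the rails and can be lifted or set down. Axes as the stand's.
- red_button (a point): Centre of the top of the red button (28 x 28 mm) on the black stand's stop block, 62 mm beyond the locked carrier's origin; 9 mm above the block. Pressing it takes 1 to 6 N. Once 5 mm down, two spring pins (2 to 3.5 N) push the plate about 12 mm out along -x within 0.6 s; then the button can be let go and the plate stays loose.
- red_catch (a joint): Black stand's catch, m: 0 = tooth up (locking), 0.006 = button and tooth fully down. It must go down 0.005 to free the plate.
- set_stand: White stand, blue button, empty; size, origin and axes as the black one. Play of the plate in the rails: 1.2 mm each side, 2 mm upwards. Its stop block, with catch, pins and button, is clamped up to 10 mm nearer or farther than the black one's, so the plate locks with its origin anywhere from x -10 to +10 mm: feel for it. The block's hard face comes 2 mm past the lock and must not take over 12 N.
- set_mouth (a point): Point on the white stand's channel floor, at x -75 of it, on the centre line: set the carrier's origin down here, then slide it along +x of the stand. Axes as the stand's.
- blue_catch (a joint): White stand's catch, m: 0 = tooth up. The plate pushes the ramped tooth down (to 0.002 to 0.0045) from 33 to 25 mm before the lock and rides over it; the pins push back (2 to 3.5 N) over the last 12 mm; sliding in takes up to about 8 N. At the lock the tooth snaps back up to 0. A plate that has not clicked is pushed out again by the pins.
- beaker_small: Small glass beaker, 44 mm across, 55 mm high, standing between the stands. Origin: centre of its underside.
- lipstick_tube: Closed black lipstick case, 21 mm across, 62 mm high, standing between the stands. Origin: centre of its underside.
- beaker_tall: Glass beaker, 64 mm across, 90 mm high, to the right. Origin: centre of its underside.
- pigment_jar: Red jar with a steel lid, 60 mm across, 70 mm high, to the left. Origin: centre of its underside.
- spatula: Spatula lying at the right.
Not all that is in view belongs to the job. Of the things that look like the fill_stand, the largest one is meant.

How it is judged:
By the outcome, as a careful person would: the job done as asked, in the order asked, and still so for the second after the job is handed in, with the robot touching nothing.
It also fails if it takes over 61 s, if anything falls off the work surface, if the arm or the gripper's body presses on something with over 40 N, if the wrist force passes 120 N, or if a joint passes its speed limit or range.

## Working session

There is one attempt and no reset: what is moved stays moved. The work goes in short steps, Python scripts to look and compute and a tool call to move; the robot and the scene stay as the last step left them, time stands still between calls to the robot, and variables do not carry over. Pictures are saved under pics/ and viewed, about 8 in all and at most 12, crops included, and the job is handed in when it is done.

Besides the shell and the picture viewer there is one more tool, called after "Call:" as name(argument=value, ...) on one line, values as JSON. move_arm: Moves the arm, as the interface text tells. Its arguments: {"type":"object","properties":{"deltas":{"type":"array","items":{"type":"array","items":{"type":"number"}}},"claw":{"type":"number"},"squeeze":{"type":"number"}},"required":["deltas"]}

```bash
ls; mkdir -p pics; cat > h.py <<'E'
import numpy as np, cv2
from station import arm
def px2w(cam,xy,z):
    c=arm.calibration(cam);K=np.array(c["intrinsics"]);T=np.array(c["T"])
    p=np.array([[xy]],float)
    d=c.get("distortion"); d=None if d is None else np.array(d,float)
    u=cv2.undistortPoints(p,K,d)[0,0]
    r=T[:3,:3]@np.array([u[0],-u[1],-1.]); o=T[:3,3]
    return o+r*(z-o[2])/r[2]
def w2px(cam,P):
    c=arm.calibration(cam);K=np.array(c["intrinsics"]);T=np.array(c["T"])
    q=np.linalg.inv(T)@np.r_[P,1]; q=np.array([q[0],-q[1],-q[2]])
    d=c.get("distortion"); d=None if d is None else np.array(d,float)
    return cv2.projectPoints(q[None],np.zeros(3),np.zeros(3),K,d)[0][0,0]
E
python3 - <<'E'
from h import *
print(arm.tcp_to_grasp, {k:np.round(v,3) for k,v in arm.get_state().items()})
ims=[]
for c in("scene","top"):
    im=arm.grab_frame(c)[:,:,::-1]; cv2.imwrite(f"pics/{c}0.png",im)
    cv2.imwrite(f"pics/{c}0b.png",cv2.resize(im,(800,600),interpolation=cv2.INTER_CUBIC))
    cal=arm.calibration(c);print(c,cal.keys(),np.round(cal["T"],3).tolist(),np.round(cal["intrinsics"],1).tolist())
zs=dict(mould=.065,fill_mouth=.012,red_button=.036,set_mouth=.012,fill_stand=0,set_stand=0,carrier=.012,beaker_small=0,lipstick_tube=0,beaker_tall=0,pigment_jar=0)
for c in("scene","top"):
  for t,z in zs.items():
    for r in arm.spot_point(t,c)[:3]: print(c,t,round(r["score"],2),np.round(r["xy"],1),np.round(px2w(c,r["xy"],z)[:2],4))
E
```

```text
pics
0.1593 {'t': np.float64(0.0), 'q': array([ 1.555,  0.359,  0.011, -0.   , -1.224, -0.288]), 'qd': array([-0.002,  0.   ,  0.001,  0.   ,  0.002, -0.   ]), 'joint_efforts': array([-0.0000e+00, -5.8272e+01,  2.9305e+01,  6.9970e+00,  7.0000e-03,
       -0.0000e+00]), 'eef_pos': array([0.202, 0.644, 0.404]), 'ee_rot': array([ 3.14 , -0.   , -0.304]), 'force': array([-1.078, -0.631,  0.453]), 'moment': array([0.009, 0.022, 0.002]), 'width': np.float64(0.087)}
scene dict_keys(['intrinsics', 'T']) [[0.689, -0.41, 0.598, 1.249], [0.725, 0.377, -0.576, -0.679], [0.011, 0.83, 0.557, 0.805], [0.0, 0.0, 0.0, 1.0]] [[402.4, 0.0, 246.9], [0.0, 402.4, 195.8], [0.0, 0.0, 1.0]]
top dict_keys(['intrinsics', 'T']) [[0.005, 0.991, -0.136, 0.272], [-1.0, 0.003, -0.016, 0.06], [-0.015, 0.136, 0.991, 1.511], [0.0, 0.0, 0.0, 1.0]] [[351.2, 0.0, 254.8], [0.0, 351.2, 195.3], [0.0, 0.0, 1.0]]
scene mould 0.83 [300.1 197.9] [0.5828 0.2058]
scene fill_mouth 0.7 [335.9 151.5] [0.4099 0.6518]
scene fill_mouth 0.68 [234.7 164.7] [0.2043 0.2581]
scene fill_mouth 0.64 [280.5 201.5] [0.5034 0.2019]
scene red_but
[... 931 characters left out ...]
 0.49 [116.9 192. ] [0.4867 0.6726]
top red_button 0.44 [215.1 239.8] [0.2864 0.2483]
top red_button 0.41 [231.2 155.6] [0.6467 0.1863]
top set_mouth 0.74 [311.2 197.2] [ 0.4702 -0.1582]
top fill_stand 0.95 [229.1 171.8] [0.583  0.1976]
top fill_stand 0.95 [215.1 253. ] [0.231  0.2518]
top fill_stand 0.81 [118.3 202. ] [0.4479 0.6789]
top set_stand 0.76 [309.5 179. ] [ 0.5518 -0.1539]
top carrier 0.45 [229.7 175.3] [0.565  0.1936]
top beaker_small 0.49 [274.7 164.3] [ 0.617  -0.0024]
top lipstick_tube 0.61 [275.5 186.3] [ 0.5191 -0.0057]
top lipstick_tube 0.45 [272.9 161.2] [0.6309 0.0055]
top beaker_tall 0.68 [380.8 178.4] [ 0.5552 -0.4631]
top pigment_jar 0.77 [171.4 172. ] [0.5815 0.4517]
```

View pics/top0b.png

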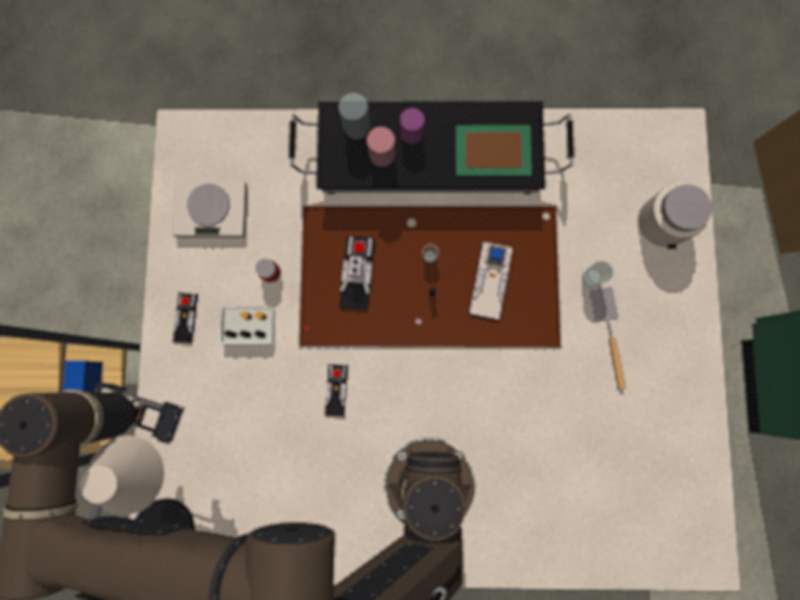

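View pics/scene0b.png

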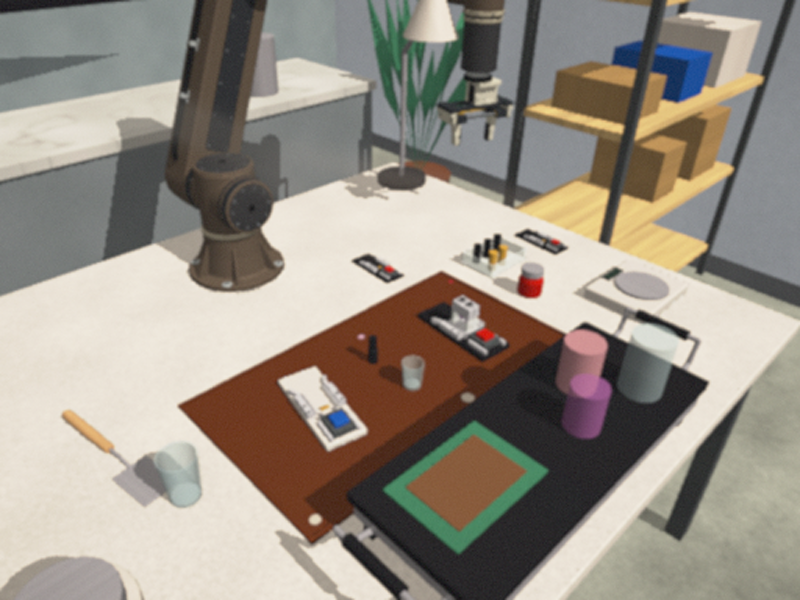

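The three lookalikes for the black stand, in top-view pixels, are (229,172), (215,253) and (118,202). Only the first is the largest and carries the mould block. I'll confirm it in one crop and fit the poses of both stands.

```bash
cat > fit.py <<'E'
from h import *
from scipy.optimize import minimize
def box(x0,x1,y0,y1,z0,z1): return [[x,y,z] for x in(x0,x1) for y in(y0,y1) for z in(z0,z1)]
BASE=box(-.105,.098,-.04,.04,0,.012)
BODY=BASE+box(-.034,.023,-.038,.038,.012,.025)+box(.034,.084,-.025,.025,.012,.027)
def proj(cam,pts,p):
    c,s=np.cos(p[2]),np.sin(p[2]); pts=np.array(pts)
    W=np.c_[p[0]+c*pts[:,0]-s*pts[:,1],p[1]+s*pts[:,0]+c*pts[:,1],pts[:,2]]
    return np.array([w2px(cam,w) for w in W])
def soft(cam,p,box_,S=8):
    x0,y0,w,h=box_; q=((proj(cam,BODY,p)-[x0,y0]+.5)*S).astype(np.float32)
    m=np.zeros((h*S,w*S),np.uint8); cv2.fillConvexPoly(m,np.round(cv2.convexHull(q)*16).astype(np.int32),255,shift=4)
    return cv2.resize(m,(w,h),interpolation=cv2.INTER_AREA)/255.
def fit(masks,p0):
    T={}
    for c,m in masks.items():
        ys,xs=np.nonzero(m);b=(xs.min()-8,ys.min()-8,np.ptp(xs)+17,np.ptp(ys)+17)
        T[c]=(b,m[b[1]:b[1]+b[3],b[0]:b[0]+b[2]].astype(float))
    f=lambda p:sum(((soft(c,p,b)-t)**2).sum() for c,(b,t) in T.items())
    best=min((minimize(f,np.array(p0)+[0,0,a],method="Nelder-Mead",options=dict(initial_simplex=np.array(p0)+[0,0,a]+np.array([[0,0,0],[.01,0,0],[0,.01,0],[0,0,.1]]),xatol=1e-5,fatol=1e-3)) for a in(-.1,.1)),key=lambda r:r.fun)
    return best.x,best.fun
E
python3 - <<'E'
from fit import *
for t,p0 in(("fill_stand",(.58,.2,-.1)),("set_stand",(.545,-.158,-.15))):
    M={}
    for c in("scene","top"):
        e=w2px(c,[*p0[:2],.01])
        rs=arm.masks_of(t,c); r=min(rs,key=lambda r:np.hypot(*(np.array(r["xy"])-e)))
        m=r["pixels"].copy()
        if t=="fill_stand":
            for k in arm.masks_of("carrier",c): 
                if np.hypot(*(np.array(k["xy"])-e))<15:
                    if c=="top": m|=k["pixels"]
        ys,xs=np.nonzero(m); print(t,c,round(r["score"],2),m.sum(),xs.min(),xs.max(),ys.min(),ys.max())
        h=cv2.convexHull(np.c_[xs,ys].astype(np.int32)); m=m.astype(np.uint8); cv2.fillConvexPoly(m,h,1)
        M[c]=m
        np.save(f"m_{t}_{c}.npy",m)
    for k in(("scene","top"),("scene",),("top",)):
        x,f=fit({c:M[c] for c in k},p0); print(t,k,np.round(x[:2],4),np.degrees(x[2]).round(2),round(f,1))
        if len(k)==2: np.save(f"p_{t}.npy",x)
tiles=[]
for c in("top","scene"):
  im=cv2.imread(f"pics/{c}0.png")
  for t in("fill_stand","set_stand"):
    p=np.load(f"p_{t}.npy"); e=w2px(c,[*p[:2],.02]).astype(int); r=(40,30)
    cr=cv2.resize(im[e[1]-30:e[1]+30,e[0]-40:e[0]+40],(400,300),interpolation=cv2.INTER_CUBIC)
    q=((proj(c,box(-.105,.098,-.04,.04,.012,.012),p)-(e-r)+.5)*5).astype(np.int32)
    cv2.polylines(cr,[cv2.convexHull(q)],True,(0,255,255),1)
    tiles.append(cr)
cv2.imwrite("pics/crops1.png",np.vstack([np.hstack(tiles[:2]),np.hstack(tiles[2:])]))
E
```

```text
fill_stand scene 0.95 824 268 324 193 230
fill_stand top 0.86 866 217 239 151 197Traceback (most recent call last):
  File "<stdin>", line 17, in <module>
  File "fit.py", line 20, in fit
    best=min((minimize(f,np.array(p0)+[0,0,a],method="Nelder-Mead",options=dict(initial_simplex=np.array(p0)+[0,0,a]+np.array([[0,0,0],[.01,0,0],[0,.01,0],[0,0,.1]]),xatol=1e-5,fatol=1e-3)) for a in(-.1,.1)),key=lambda r:r.fun)
  File "fit.py", line 20, in <genexpr>
    best=min((minimize(f,np.array(p0)+[0,0,a],method="Nelder-Mead",options=dict(initial_simplex=np.array(p0)+[0,0,a]+np.array([[0,0,0],[.01,0,0],[0,.01,0],[0,0,.1]]),xatol=1e-5,fatol=1e-3)) for a in(-.1,.1)),key=lambda r:r.fun)
              ~~~~~~~~^^^^^^^^^^^^^^^^^^^^^^^^^^^^^^^^^^^^^^^^^^^^^^^^^^^^^^^^^^^^^^^^^^^^^^^^^^^^^^^^^^^^^^^^^^^^^^^^^^^^^^^^^^^^^^^^^^^^^^^^^^^^^^^^^^^^^^^^^^^^^^^^^^^^^^^^^^^^^^^^^^^^^^^
    res = _minimize_neldermead(fun, x0, args, callback, bounds=bounds,
                               **options)
    fsim[j] = func(sim[j])
              ~~~~^^^^^^^^
    fx = function(np.copy(x), *(wrapper_args + args))
  File "fit.py", line 19, in <lambda>
    f=lambda p:sum(((soft(c,p,b)-t)**2).sum() for c,(b,t) in T.items())
               ~~~^^^^^^^^^^^^^^^^^^^^^^^^^^^^^^^^^^^^^^^^^^^^^^^^^^^^^
  File "fit.py", line 19, in <genexpr>
    f=lambda p:sum(((soft(c,p,b)-t)**2).sum() for c,(b,t) in T.items())
                     ~~~~^^^^^^^
  File "fit.py", line 11, in soft
    x0,y0,w,h=box_; q=((proj(cam,BODY,p)-[x0,y0]+.5)*S).astype(np.float32)
                        ~~~~^^^^^^^^^^^^
  File "fit.py", line 9, in proj
    return np.array([w2px(cam,w) for w in W])
                     ~~~~^^^^^^^
  File "h.py", line 11, in w2px
    c=arm.calibration(cam);K=np.array(c["intrinsics"]);T=np.array(c["T"])
ValueError: time passes only in moves, steps and waits
```

```bash
sed -i 's/^def px2w/from functools import lru_cache\n@lru_cache\ndef cal(c): return arm.calibration(c)\ndef px2w/; s/c=arm.calibration(cam)/c=cal(cam)/' h.py
cat > stands.py <<'E'
from fit import *
import sys
M={}
P0=dict(fill_stand=(.58,.2,-.1),set_stand=(.545,-.158,-.15))
for c in("scene","top"):
    for t,p0 in P0.items():
        e=w2px(c,[*p0[:2],.01]); rs=arm.masks_of(t,c); r=min(rs,key=lambda r:np.hypot(*(np.array(r["xy"])-e)))
        m=r["pixels"].astype(np.uint8); ys,xs=np.nonzero(m)
        print(t,c,round(r["score"],2),m.sum(),xs.min(),xs.max(),ys.min(),ys.max())
        cv2.fillConvexPoly(m,cv2.convexHull(np.c_[xs,ys].astype(np.int32)),1); M[t,c]=m
for t,p0 in P0.items():
    for k in(("scene","top"),("scene",),("top",)):
        x,f=fit({c:M[t,c] for c in k},p0); print(t,k,np.round(x[:2],4),np.degrees(x[2]).round(2),round(f,1))
        if len(k)==2: np.save(f"p_{t}.npy",x)
E
python3 stands.py && python3 - <<'E'
from fit import *
tiles=[]
for c in("top","scene"):
  im=cv2.imread(f"pics/{c}0.png")
  for t in("fill_stand","set_stand"):
    p=np.load(f"p_{t}.npy"); e=w2px(c,[*p[:2],.02]).astype(int); r=(40,30)
    cr=cv2.resize(im[e[1]-30:e[1]+30,e[0]-40:e[0]+40],(400,300),interpolation=cv2.INTER_CUBIC)
    q=((proj(c,box(-.105,.098,-.04,.04,.012,.012),p)-(e-r)+.5)*5).astype(np.int32)
    cv2.polylines(cr,[cv2.convexHull(q)],True,(0,255,255),1)
    tiles.append(cr)
cv2.imwrite("pics/crops1.png",np.vstack([np.hstack(tiles[:2]),np.hstack(tiles[2:])]))
E
```

```text
fill_stand scene 0.95 824 268 324 193 230
set_stand scene 0.7 1546 178 234 235 287
fill_stand top 0.86 734 217 239 151 197
set_stand top 0.64 916 300 327 156 203
fill_stand ('scene', 'top') [0.5731 0.2029] -5.46 83.3
fill_stand ('scene',) [0.5699 0.2037] -4.93 21.4
fill_stand ('top',) [0.5759 0.2014] -5.44 31.9
set_stand ('scene', 'top') [ 0.5505 -0.1705] -11.56 114.1
set_stand ('scene',) [ 0.5498 -0.1703] -11.44 31.8
set_stand ('top',) [ 0.5524 -0.1718] -12.29 73.1
```

View pics/crops1.png

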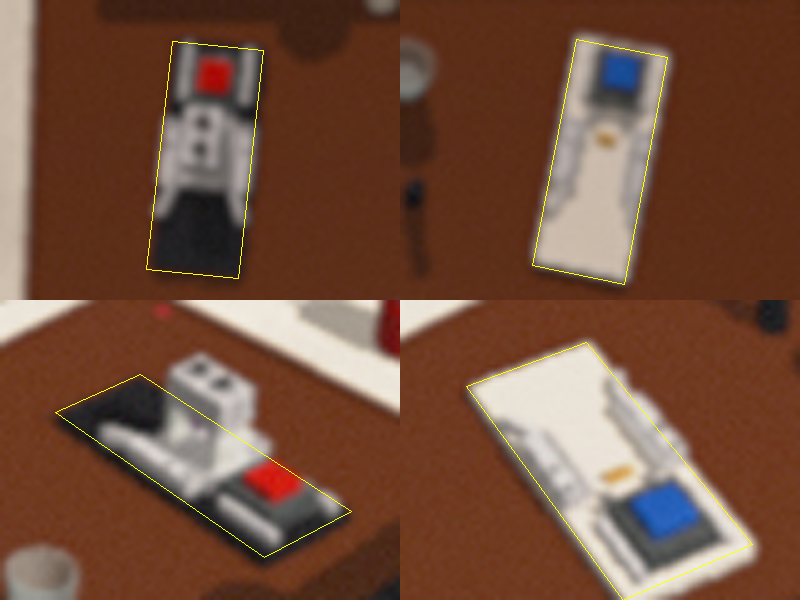

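Confirmed: the black stand with the mould, top-view (229,172), is the large one. The other two are miniatures with no carrier. Next I'll refine the button and block centres by colour.

```bash
python3 - <<'E'
from fit import *
def tri(a,b):
    # closest point of two rays
    A=[];B=[]
    for cam,xy in(("scene",a),("top",b)):
        o=np.array(cal(cam)["T"])[:3,3]; d=px2w(cam,xy,0)-o; d/=np.linalg.norm(d)
        P=np.eye(3)-np.outer(d,d);A.append(P);B.append(P@o)
    X=np.linalg.solve(sum(A),sum(B)); return X, [np.linalg.norm(A[i]@X-B[i]) for i in(0,1)]
F=np.load("p_fill_stand.npy");S=np.load("p_set_stand.npy")
for n,p,ci in(("red",F,2),("blue",S,0)):
    xs=[]
    pred=proj("top",[[.062,0,.036]],p)
    for c in("scene","top"):
        im=cv2.imread(f"pics/{c}0.png").astype(float); e=proj(c,[[.062,0,.036]],p)[0].astype(int)
        w=np.zeros(im.shape[:2]); sl=np.s_[e[1]-14:e[1]+15,e[0]-14:e[0]+15]
        o=[k for k in(0,1,2) if k!=ci]; d=im[sl][:,:,ci]-im[sl][:,:,o].max(2); d=np.clip(d-45,0,40); 
        if n=="red": d=np.clip(im[sl][:,:,2]-2.5*im[sl][:,:,1]-30,0,60)
        w[sl]=d; yy,xx=np.mgrid[:384,:512]; c0=np.array([(w*xx).sum(),(w*yy).sum()])/w.sum(); xs.append(c0)
        print(n,c,c0.round(1),"at z.036/.031",px2w(c,c0,.0345).round(4),"fit pred",proj(c,[[.062,0,.0345]],p)[0].round(1),(w>0).sum())
    print(n,tri(*xs))
    pc=np.array([p[0]+.062*np.cos(p[2]),p[1]+.062*np.sin(p[2])]);print("fit",pc.round(4))
for t,z in(("mould",.065),("carrier",.03)):
  for c in("scene","top"):
    r=arm.masks_of(t,c)
    for k in r[:1]:
        print(t,c,k["score"],k["xy"],k["pixels"].sum(),proj(c,[[0,0,.065]],F)[0].round(1))
print(F,S)
E
```

```text
red scene [310.4 213.6] at z.036/.031 [0.6368 0.1971 0.0345] fit pred [309.9 213.4] 56
red top [229.4 158. ] at z.036/.031 [0.6366 0.1939 0.0345] fit pred [228.7 158.4] 35
red (array([0.63720773, 0.1946051 , 0.03570945]), [np.float64(0.0011902381985030815), np.float64(0.0011902381985029094)])
fit [0.6348 0.197 ]
blue scene [216.6 267.7] at z.036/.031 [ 0.6207 -0.1838  0.0345] fit pred [214.6 265.7] 97
blue top [317.7 161.8] at z.036/.031 [ 0.6203 -0.1852  0.0345] fit pred [317.2 163.9] 38
blue (array([ 0.62063643, -0.18455911,  0.0349289 ]), [np.float64(0.0006586170787074677), np.float64(0.0006586170787073902)])
fit [ 0.6112 -0.1829]
mould scene 0.65 [301.1, 200.3] 334 [297.3 197. ]
mould top 0.63 [224.8, 174.9] 150 [226.4 171. ]
carrier scene 0.86 [298.6, 200.5] 370 [297.3 197. ]
carrier top 0.63 [228.5, 172.6] 146 [226.4 171. ]
[ 0.57306091  0.20285895 -0.0952947 ] [ 0.55050678 -0.17049396 -0.2018047 ]
```

Call:
move_arm(deltas=[[30, -25, 0, 0, 0, 2.4], [30, -25, 0, 0, 0, 2.4], [30, -25, 0, 0, 0, 2.4], [30, -25, 0, 0, 0, 2.4], [30, -25, 0, 0, 0, 2.4]], claw=255, squeeze=10)

```text
t: 2.22
eef_pos: [0.3529, 0.5178, 0.4049]
ee_rot: [-3.141, -0.0, -0.092]
force: [1.5, 0.3, -0.0]
width: 0.0597
```

Call:
move_arm(deltas=[[26, -29.5, -8, 0, 0, 0], [26, -29.5, -8, 0, 0, 0], [26, -29.5, -8, 0, 0, 0], [26, -29.5, -8, 0, 0, 0], [26, -29.5, -8, 0, 0, 0]])

```text
t: 2.63
eef_pos: [0.4829, 0.3699, 0.3647]
ee_rot: [-3.141, -0.0, -0.094]
force: [0.9, 0.3, 0.5]
width: 0.0267
```

Call:
move_arm(deltas=[[26, -29.5, -8, 0, 0, 0], [26, -29.5, -8, 0, 0, 0], [26, -29.5, -8, 0, 0, 0], [26, -29.5, -8, 0, 0, 0], [24, -28, -8, 0, 0, 0]])

```text
t: 3.05
eef_pos: [0.6112, 0.2238, 0.3245]
ee_rot: [-3.141, -0.0, -0.094]
force: [0.4, 1.2, 0.0]
width: 0.0007
```

Call:
move_arm(deltas=[[0, 0, -30, 0, 0, 0], [0, 0, -30, 0, 0, 0], [0, 0, -20, 0, 0, 0], [0, 0, -10, 0, 0, 0], [0, 0, 0, 0, 0, 0]])

```text
t: 3.47
eef_pos: [0.6109, 0.2253, 0.2328]
ee_rot: [3.141, -0.001, -0.094]
force: [4.4, 0.3, -1.4]
width: 0.0006
```

```bash
python3 - <<'E'
from fit import *
st=arm.get_state(); print(st["eef_pos"].round(4) if hasattr(st["eef_pos"],"round") else st["eef_pos"],st["width"],np.round(st["force"],2),np.round(st["q"],2))
ts=[]
for c in("top","scene"):
    im=arm.grab_frame(c)[:,:,::-1]; cv2.imwrite(f"pics/{c}1.png",im)
    tip=np.array(st["eef_pos"])-[0,0,.178]; e=w2px(c,tip); print(c,e.round(1)); i=e.astype(int)
    cr=cv2.resize(np.ascontiguousarray(im[i[1]-35:i[1]+35,i[0]-35:i[0]+35]),(400,400),interpolation=cv2.INTER_CUBIC)
    q=tuple(int(v) for v in (e-i+35.5)*400/70); cv2.circle(cr,q,4,(0,255,0),1); ts.append(cr)
cv2.imwrite("pics/crops2.png",np.hstack(ts))
E
```

```text
[0.6109 0.2253 0.2328] 0.0005889772309265419 [ 4.37  0.32 -1.41] [ 0.65  0.47 -0.24  0.   -0.86  0.82]
top [221.5 162.7]
scene [310.3 201.7]
```

View pics/crops2.png

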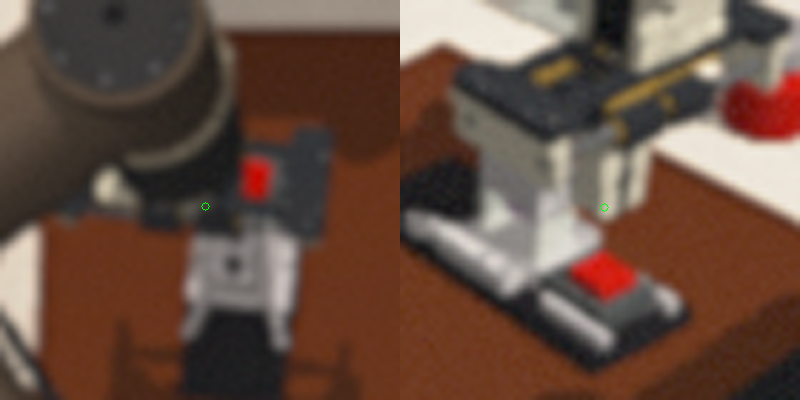

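The tip's projection matches what I see. The gripper stopped short, close to the mould at x 0.611, because I mis-summed the rows. I'll shift it clear and over the button.

Call:
move_arm(deltas=[[13, 0, 0, 0, 0, 0], [13, -5, 0, 0, 0, 0], [0, -12, 0, 0, 0, 0], [0, -12.5, 0, 0, 0, 0], [0, 0, 0, 0, 0, 0]])

```text
t: 3.98
eef_pos: [0.6352, 0.1938, 0.2346]
ee_rot: [3.141, 0.001, -0.096]
force: [-0.3, 0.0, -0.8]
width: 0.0005
```

Call:
move_arm(deltas=[[0, 0, -8, 0, 0, 0], [0, 0, -5, 0, 0, 0], [0, 0, -3, 0, 0, 0], [0, 0, -2, 0, 0, 0], [0, 0, 0, 0, 0, 0]])

```text
t: 4.4
eef_pos: [0.6356, 0.1962, 0.216]
ee_rot: [3.141, 0.001, -0.094]
force: [-0.5, -1.0, 0.7]
width: 0.0005
```

```bash
python3 - <<'E'
from fit import *
st=arm.get_state(); print(np.round(st["eef_pos"],4),np.round(st["force"],2))
ts=[]
for c in("top","scene"):
    im=arm.grab_frame(c)[:,:,::-1]
    e=w2px(c,[.58,.2,.05]); i=e.astype(int)
    ts.append(cv2.resize(np.ascontiguousarray(im[i[1]-35:i[1]+35,i[0]-35:i[0]+35]),(400,400),interpolation=cv2.INTER_CUBIC))
cv2.imwrite("pics/crops3.png",np.hstack(ts))
E
```

```text
[0.6356 0.1962 0.216 ] [-0.51 -0.96  0.72]
```

Call:
move_arm(deltas=[[0, 0, -2, 0, 0, 0], [0, 0, -2, 0, 0, 0], [0, 0, -1, 0, 0, 0], [0, 0, -1, 0, 0, 0], [0, 0, 0, 0, 0, 0]])

```text
t: 4.92
eef_pos: [0.6361, 0.1964, 0.2121]
ee_rot: [-3.141, -0.001, -0.094]
force: [-4.5, -0.0, 10.5]
width: 0.0002
```

Call:
move_arm(deltas=[[0, 0, -0.5, 0, 0, 0], [0, 0, -0.5, 0, 0, 0], [0, 0, 0, 0, 0, 0], [0, 0, 0, 0, 0, 0], [0, 0, 0, 0, 0, 0]])

```text
t: 5.33
eef_pos: [0.6361, 0.1964, 0.212]
ee_rot: [-3.141, -0.002, -0.094]
force: [-6.2, 0.2, 16.9]
width: 0.0003
```

```bash
python3 - <<'E'
from fit import *
st=arm.get_state(); print(np.round(st["eef_pos"],4),np.round(st["force"],2),np.round(st["moment"],2))
ts=[]
for c in("top","scene"):
    im=arm.grab_frame(c)[:,:,::-1]; cv2.imwrite(f"pics/{c}2.png",im)
    e=w2px(c,[.60,.2,.05]); i=e.astype(int)
    ts.append(cv2.resize(np.ascontiguousarray(im[i[1]-30:i[1]+30,i[0]-30:i[0]+30]),(400,400),interpolation=cv2.INTER_CUBIC))
cv2.imwrite("pics/crops3.png",np.hstack(ts))
E
```

```text
[0.6361 0.1964 0.212 ] [-6.23  0.16 16.93] [-0.04  2.44 -0.02]
```

View pics/crops3.png

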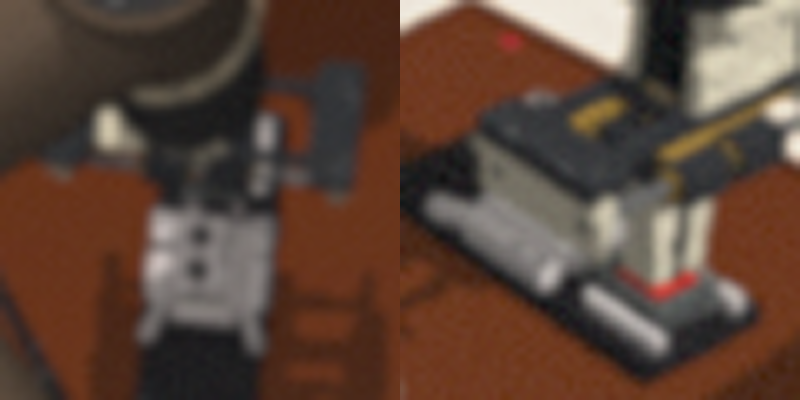

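```bash
python3 - <<'E'
from fit import *
F=[.575,.201,-.095]
a=cv2.imread("pics/top0.png")
e=proj("top",[[-.02,0,.07]],F)[0].round().astype(int)
t=a[e[1]-6:e[1]+9,e[0]-11:e[0]+12]
for n in("top1","top2"):
    b=cv2.imread(f"pics/{n}.png"); r=cv2.matchTemplate(b[e[1]-16:e[1]+19,e[0]-21:e[0]+22],t,cv2.TM_CCOEFF_NORMED)
    print(n,cv2.minMaxLoc(r),r.shape, "zero at 10,10")
cr=[cv2.resize(cv2.imread(f"pics/{n}.png")[e[1]-25:e[1]+25,e[0]-16:e[0]+17],(264,400),interpolation=cv2.INTER_CUBIC) for n in("top0","top1","top2")]
cv2.imwrite("pics/crops4.png",np.hstack(cr))
# joint torque consistency
s=arm.get_state();print(np.round(s["joint_efforts"],1),np.round(s["q"],3))
E
```

```text
top1 (-0.4139910042285919, 0.9035838842391968, (16, 0), (10, 10)) (21, 21) zero at 10,10
top2 (-0.49003058671951294, 0.8387592434883118, (15, 6), (9, 13)) (21, 21) zero at 10,10
[ -1.2 -53.4  21.    4.7   2.2   0. ] [ 0.592  0.511 -0.227  0.001 -0.831  0.885]
```

View pics/crops4.png

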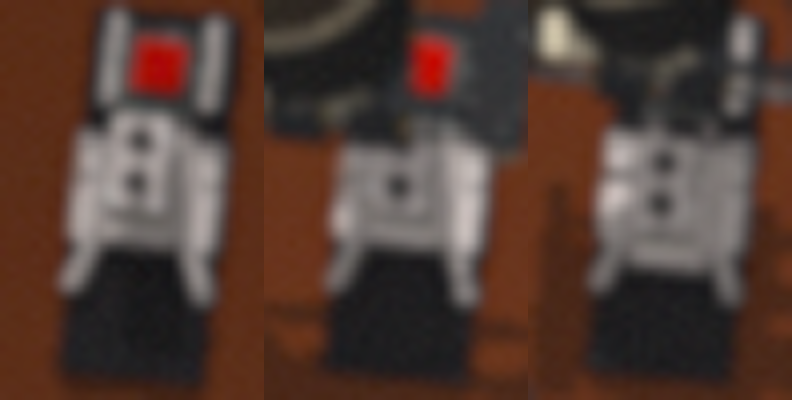

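The plate has sprung out about 3 px (roughly 12 mm), so it's loose. I'll lift, open the gripper and locate the block.

Call:
move_arm(deltas=[[0, 0, 10, 0, 0, 0], [0, 0, 25, 0, 0, 0], [0, 0, 30, 0, 0, 0], [20, 0, 35, 0, 0, 0], [40, 0, 10, 0, 0, 0]], claw=0)

```text
t: 5.85
eef_pos: [0.6952, 0.1968, 0.3273]
ee_rot: [-3.138, -0.006, -0.092]
force: [1.3, 1.7, 1.5]
width: 0.0283
```

```bash
python3 - <<'E'
from fit import *
st=arm.get_state(); print(np.round(st["eef_pos"],4),np.round(st["force"],2),np.round(st["moment"],2))
F=[.575,.201,-.095]
e=proj("top",[[-.02,0,.07]],F)[0].round().astype(int)
for n,h in(("top0",(138,162)),("top2",(134,182))):
    p=np.array(h)/8-.5+e-[16,25]; print(n,"holes mid",p,px2w("top",p,.078).round(4))
for c in("top","scene"):
    im=arm.grab_frame(c)[:,:,::-1]; cv2.imwrite(f"pics/{c}3.png",im)
    r=arm.masks_of("mould",c); e=w2px(c,[.563,.202,.065])
    for k in r[:2]: print("mask",c,round(k["score"],2),np.round(k["xy"],1),k["pixels"].sum(),e.round(1))
    for k in arm.spot_point("mould",c)[:2]: print("pt",c,round(k["score"],2),np.round(k["xy"],1),px2w(c,k["xy"],.065).round(4))
e=w2px("scene",[.563,.202,.065]).astype(int)
im=cv2.imread("pics/scene3.png")[e[1]-20:e[1]+20,e[0]-20:e[0]+20]
t=cv2.imread("pics/top3.png"); g=w2px("top",[.563,.202,.065]).astype(int); t=t[g[1]-20:g[1]+20,g[0]-20:g[0]+20]
print(e,g)
cv2.imwrite("pics/crops5.png",np.hstack([cv2.resize(x,(400,400),interpolation=cv2.INTER_CUBIC) for x in(t,im)]))
E
```

```text
[0.6952 0.1968 0.3273] [1.31 1.68 1.49] [ 0.23 -0.39  0.01]
top0 holes mid [226.75 169.75] [0.5756 0.2004 0.078 ]
top2 holes mid [226.25 172.25] [0.565  0.2023 0.078 ]
mask top 0.53 [313.2 176.9] 797 [226.6 173.3]
pt top 0.67 [224.6 174.1] [0.5598 0.2104 0.065 ]
pt top 0.31 [313.3 198.3] [ 0.4586 -0.1591  0.065 ]
mask scene 0.93 [295.2 201.5] 346 [294.8 195.9]
pt scene 0.68 [205.  262.5] [ 0.6099 -0.2134  0.065 ]
pt scene 0.65 [296.4 194.3] [0.5606 0.2131 0.065 ]
[294 195] [226 173]
```

View pics/crops5.png

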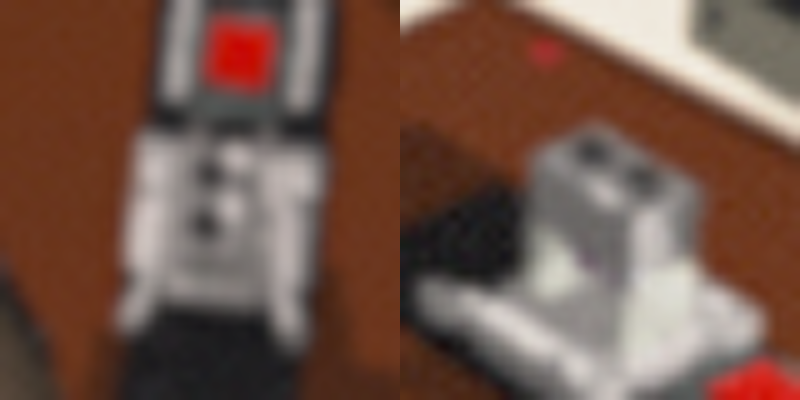

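Holes in the top view put the block centre at about (0.565, 0.202), with a clear gap to the stop. I'll go over it and descend.

Call:
move_arm(deltas=[[-30, 1, 0, 0, 0, 0], [-35, 2, 0, 0, 0, 0], [-35, 2, 0, 0, 0, 0], [-25, 1, 0, 0, 0, 0], [-7, 0, 0, 0, 0, 0]])

```text
t: 6.57
eef_pos: [0.5598, 0.2016, 0.3195]
ee_rot: [3.141, 0.002, -0.093]
force: [-0.3, -0.1, -0.6]
width: 0.0844
```

Call:
move_arm(deltas=[[0, 0, -10, 0, 0, 0], [0, 0, -10, 0, 0, 0], [0, 0, -10, 0, 0, 0], [0, 0, 0, 0, 0, 0], [0, 0, 0, 0, 0, 0]])

```text
t: 6.98
eef_pos: [0.5643, 0.2018, 0.2879]
ee_rot: [3.139, 0.002, -0.095]
force: [0.0, -0.2, 0.6]
width: 0.0878
```

Call:
move_arm(deltas=[[0, 0, -25, 0, 0, 0], [0, 0, -22, 0, 0, 0], [0, 0, -12, 0, 0, 0], [0, 0, -4, 0, 0, 0], [0, 0, 0, 0, 0, 0]])

```text
t: 7.4
eef_pos: [0.5642, 0.2018, 0.2254]
ee_rot: [3.14, 0.002, -0.095]
force: [0.6, 0.2, 0.5]
width: 0.0875
```

Call:
move_arm(deltas=[[0, 0, 0, 0, 0, 0], [0, 0, 0, 0, 0, 0], [0, 0, 0, 0, 0, 0], [0, 0, 0, 0, 0, 0], [0, 0, 0, 0, 0, 0]], claw=255, squeeze=10)

```text
t: 7.82
eef_pos: [0.5641, 0.2022, 0.2274]
ee_rot: [-3.141, -0.001, -0.094]
force: [0.1, 0.6, -0.0]
width: 0.0598
```

Call:
move_arm(deltas=[[0, 0, 0, 0, 0, 0], [0, 0, 0, 0, 0, 0], [0, 0, 0, 0, 0, 0], [0, 0, 0, 0, 0, 0], [0, 0, 0, 0, 0, 0]])

```text
t: 8.23
eef_pos: [0.5639, 0.202, 0.2266]
ee_rot: [3.141, 0.0, -0.094]
force: [0.1, -1.2, 0.7]
width: 0.0301
```

```bash
cat > s.py <<'E'
from h import *
s=arm.get_state(); print(round(float(s["t"]),2),*[np.round(s[k],4) for k in("eef_pos","ee_rot")],*[np.round(s[k],2) for k in("force","moment")],round(float(s["width"]),4))
E
python3 s.py
```

```text
8.23 [0.5639 0.202  0.2266] [ 3.1415e+00  1.0000e-04 -9.4300e-02] [ 0.13 -1.15  0.68] [-0.17 -0.04  0.03] 0.0301
```

Call:
move_arm(deltas=[[0, 0, 0, 0, 0, 0], [0, 0, 0.5, 0, 0, 0], [-2, 0.2, 0, 0, 0, 0], [-3, 0.3, 0, 0, 0, 0], [-4, 0.4, 0, 0, 0, 0]], squeeze=25)

```text
t: 8.65
eef_pos: [0.5547, 0.2029, 0.227]
ee_rot: [3.141, 0.0, -0.095]
force: [0.0, -0.7, -1.6]
width: 0.0299
```

Call:
move_arm(deltas=[[-4, 0.4, 0, 0, 0, 0], [-4, 0.4, 0, 0, 0, 0], [-4, 0.4, 0, 0, 0, 0], [-4, 0.4, 0, 0, 0, 0], [-4, 0.4, 0, 0, 0, 0]])

```text
t: 9.07
eef_pos: [0.5342, 0.2049, 0.2269]
ee_rot: [3.141, 0.001, -0.094]
force: [0.3, -0.3, -3.9]
width: 0.0298
```

```bash
python3 s.py
```

```text
9.07 [0.5342 0.2049 0.2269] [ 3.1412e+00  6.0000e-04 -9.4300e-02] [ 0.33 -0.31 -3.87] [-0.23 -0.06 -0.03] 0.0298
```

Call:
move_arm(deltas=[[-8, 0.8, 0, 0, 0, 0], [-9, 0.9, 0, 0, 0, 0], [-10, 1, 0, 0, 0, 0], [-10, 1, 0, 0, 0, 0], [-8, 0.8, 0, 0, 0, 0]])

```text
t: 9.48
eef_pos: [0.4886, 0.2095, 0.2273]
ee_rot: [-3.141, 0.0, -0.094]
force: [-0.3, 0.7, -4.8]
width: 0.03
```

```bash
python3 s.py
```

```text
9.48 [0.4886 0.2095 0.2273] [-3.1414  0.     -0.0942] [-0.29  0.68 -4.83] [-0.02  0.02  0.05] 0.03
```

Clear of the rails and lifted cleanly, weight about 4–5 N. I'll carry it high over to the white stand.

Call:
move_arm(deltas=[[0, 0, 10, 0, 0, 0], [0, 0, 22, 0, 0, 0], [0, 0, 28, 0, 0, 0], [0, -8, 26, 0, 0, 0], [0, -20, 14, 0, 0, 0]])

```text
t: 9.9
eef_pos: [0.491, 0.1832, 0.3314]
ee_rot: [-3.138, -0.005, -0.092]
force: [0.9, -0.8, -2.6]
width: 0.0298
```

Call:
move_arm(deltas=[[0, -30, 0, 0, 0, 0], [-2, -34, 0, 0, 0, -1], [-2, -35, 0, 0, 0, -1], [-2, -35, 0, 0, 0, -1], [-2, -35, 0, 0, 0, -1]])

```text
t: 10.32
eef_pos: [0.4815, 0.0111, 0.3283]
ee_rot: [-3.141, -0.001, -0.164]
force: [1.3, -0.1, -3.4]
width: 0.0304
```

Call:
move_arm(deltas=[[-2, -35, 0, 0, 0, -1], [-2, -35, 0, 0, 0, -1], [-2, -35, 0, 0, 0, -0.3], [-2, -35, 0, 0, 0, 0], [0, -20, 0, 0, 0, 0]])

```text
t: 10.73
eef_pos: [0.4732, -0.1501, 0.3281]
ee_rot: [3.141, -0.001, -0.205]
force: [-0.2, -0.7, -3.7]
width: 0.0295
```

Call:
move_arm(deltas=[[0, -7, 0, 0, 0, 0], [0, 0, 0, 0, 0, 0], [0, 0, -10, 0, 0, 0], [0, 0, -15, 0, 0, 0], [0, 0, -15, 0, 0, 0]])

```text
t: 11.15
eef_pos: [0.4741, -0.1535, 0.2868]
ee_rot: [-3.141, -0.002, -0.203]
force: [1.0, -0.2, -3.8]
width: 0.0298
```

```bash
python3 s.py; python3 stands.py | grep -v fill; python3 - <<'E'
from fit import *
s=arm.get_state(); P=np.array(s["eef_pos"]); ts=[]
S=[.5505,-.1705,np.radians(-11.7)]
for c in("top","scene"):
    im=np.ascontiguousarray(arm.grab_frame(c)[:,:,::-1]); cv2.imwrite(f"pics/{c}4.png",im)
    i=proj(c,[[-.03,0,.03]],S)[0].astype(int); k=400/70
    cr=cv2.resize(im[i[1]-35:i[1]+35,i[0]-35:i[0]+35],(400,400),interpolation=cv2.INTER_CUBIC)
    L=lambda pts,col:cv2.polylines(cr,[((np.array(pts)-i+35.5)*k).astype(np.int32)],False,col,1)
    L(proj(c,[[-.105,0,.012],[.034,0,.012]],S),(0,255,255))
    L(proj(c,[[-.105,.04,.012],[.098,.04,.012],[.098,-.04,.012],[-.105,-.04,.012],[-.105,.04,.012]],S),(0,255,255))
    y=float(s["ee_rot"][2]); z=P[2]-.2266+.012
    L(proj(c,[[-.032,.024,z],[.032,.024,z],[.032,-.024,z],[-.032,-.024,z],[-.032,.024,z]],[P[0],P[1],y]),(0,255,0))
    ts.append(cr)
cv2.imwrite("pics/crops6.png",np.hstack(ts))
E
```

```text
11.15 [ 0.4741 -0.1535  0.2868] [-3.1409e+00 -1.6000e-03 -2.0330e-01] [ 0.95 -0.16 -3.8 ] [-0.02 -0.01 -0.02] 0.0298
set_stand scene 0.68 1545 177 234 235 287
set_stand top 0.92 906 301 326 156 204
set_stand ('scene', 'top') [ 0.5499 -0.1702] -10.86 100.6
set_stand ('scene',) [ 0.5493 -0.1699] -10.65 33.2
set_stand ('top',) [ 0.5517 -0.1711] -11.16 60.9
```

View pics/crops6.png

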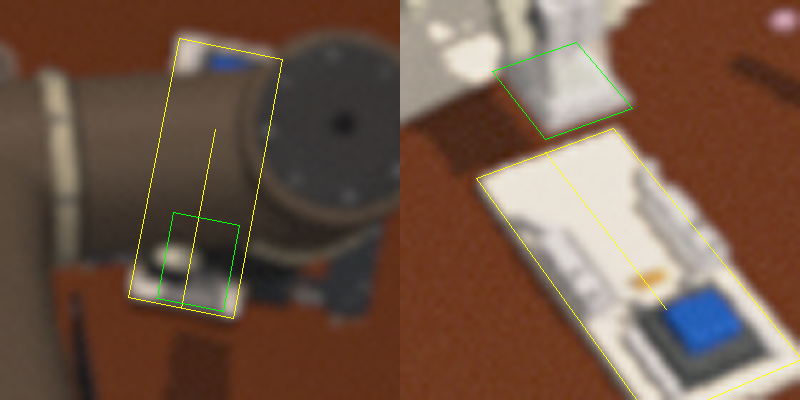

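Call:
move_arm(deltas=[[0, -1.4, -15, 0, 0, 0.2], [0, 0, -18, 0, 0, 0], [0, 0, -15, 0, 0, 0], [0, 0, -7, 0, 0, 0], [0, 0, -2, 0, 0, 0]])

```text
t: 11.87
eef_pos: [0.4739, -0.1558, 0.2297]
ee_rot: [3.141, 0.001, -0.201]
force: [0.2, -0.2, -4.4]
width: 0.0298
```

Call:
move_arm(deltas=[[0, 0, -1, 0, 0, 0], [0, 0, -0.5, 0, 0, 0], [0, 0, 0, 0, 0, 0], [0, 0, 0, 0, 0, 0], [0, 0, 0, 0, 0, 0]])

```text
t: 12.28
eef_pos: [0.4741, -0.1559, 0.2293]
ee_rot: [-3.141, -0.001, -0.201]
force: [0.5, 0.2, -3.8]
width: 0.0299
```

```bash
python3 s.py
```

```text
12.28 [ 0.4741 -0.1559  0.2293] [-3.1413e+00 -1.1000e-03 -2.0080e-01] [ 0.45  0.18 -3.78] [0.02 0.01 0.03] 0.0299
```

Call:
move_arm(deltas=[[0, 0.5, -0.5, 0, 0, 0], [0, 0.5, -0.5, 0, 0, 0], [0, 0, -0.5, 0, 0, 0], [0, 0, -0.5, 0, 0, 0], [0, 0, 0, 0, 0, 0]])

```text
t: 12.7
eef_pos: [0.474, -0.1549, 0.2266]
ee_rot: [3.142, 0.0, -0.201]
force: [-1.1, 0.1, -2.1]
width: 0.03
```

```bash
python3 s.py
```

```text
12.7 [ 0.474  -0.1549  0.2266] [ 3.1415e+00  1.0000e-04 -2.0080e-01] [-1.11  0.1  -2.11] [0.02 0.03 0.04] 0.03
```

Call:
move_arm(deltas=[[2, -0.4, 0.2, 0, 0, 0], [3, -0.6, 0, 0, 0, 0], [3, -0.6, 0, 0, 0, 0], [3, -0.6, 0, 0, 0, 0], [3, -0.6, 0, 0, 0, 0]])

```text
t: 13.12
eef_pos: [0.4884, -0.1578, 0.2268]
ee_rot: [3.142, -0.0, -0.201]
force: [-0.3, 0.1, -4.4]
width: 0.0297
```

```bash
python3 s.py
```

```text
13.12 [ 0.4884 -0.1578  0.2268] [ 3.1416e+00 -1.0000e-04 -2.0080e-01] [-0.3   0.11 -4.38] [ 0.   -0.06  0.04] 0.0297
```

Call:
move_arm(deltas=[[2, -0.4, 0, 0, 0, 0], [2, -0.4, 0, 0, 0, 0], [2, -0.4, 0, 0, 0, 0], [2, -0.4, 0, 0, 0, 0], [2, -0.4, 0, 0, 0, 0]])

```text
t: 13.53
eef_pos: [0.4981, -0.1598, 0.2268]
ee_rot: [-3.142, 0.0, -0.201]
force: [-0.1, 0.1, -4.3]
width: 0.03
```

```bash
python3 s.py
```

```text
13.53 [ 0.4981 -0.1598  0.2268] [-3.1416e+00  1.0000e-04 -2.0090e-01] [-0.14  0.07 -4.33] [-0.05 -0.02 -0.  ] 0.03
```

Call:
move_arm(deltas=[[3, -0.6, 0, 0, 0, 0], [3, -0.6, 0, 0, 0, 0], [3, -0.6, 0, 0, 0, 0], [2, -0.4, 0, 0, 0, 0], [1, -0.2, 0, 0, 0, 0]])

```text
t: 13.95
eef_pos: [0.5104, -0.1622, 0.2268]
ee_rot: [-3.142, -0.0, -0.201]
force: [-0.2, -0.1, -5.0]
width: 0.0296
```

```bash
python3 s.py
```

```text
13.95 [ 0.5104 -0.1622  0.2268] [-3.1416e+00 -2.0000e-04 -2.0080e-01] [-0.2  -0.06 -5.04] [0.02 0.02 0.03] 0.0296
```

Call:
move_arm(deltas=[[2, -0.4, 0, 0, 0, 0], [2, -0.4, 0, 0, 0, 0], [2, -0.4, 0, 0, 0, 0], [1, -0.2, 0, 0, 0, 0], [1, -0.2, 0, 0, 0, 0]])

```text
t: 14.37
eef_pos: [0.5181, -0.1638, 0.2268]
ee_rot: [3.142, 0.0, -0.201]
force: [0.1, -0.6, -3.3]
width: 0.0296
```

```bash
python3 s.py
```

```text
14.37 [ 0.5181 -0.1638  0.2268] [ 3.1416  0.     -0.2008] [ 0.08 -0.6  -3.31] [-0.02 -0.01  0.03] 0.0296
```

Call:
move_arm(deltas=[[1.5, -0.3, 0, 0, 0, 0], [1.5, -0.3, 0, 0, 0, 0], [1.5, -0.3, 0, 0, 0, 0], [1.5, -0.3, 0, 0, 0, 0], [1.5, -0.3, 0, 0, 0, 0]])

```text
t: 14.78
eef_pos: [0.5256, -0.1653, 0.2269]
ee_rot: [3.142, -0.0, -0.201]
force: [-0.0, -0.1, -4.3]
width: 0.0296
```

```bash
python3 s.py
```

```text
14.78 [ 0.5256 -0.1653  0.2269] [ 3.1416 -0.     -0.2008] [-0.02 -0.08 -4.26] [0.01 0.01 0.01] 0.0296
```

Call:
move_arm(deltas=[[1, -0.2, 0, 0, 0, 0], [1, -0.2, 0, 0, 0, 0], [1, -0.2, 0, 0, 0, 0], [1, -0.2, 0, 0, 0, 0], [1, -0.2, 0, 0, 0, 0]])

```text
t: 15.2
eef_pos: [0.5304, -0.1663, 0.2269]
ee_rot: [3.142, 0.0, -0.201]
force: [-1.4, -0.3, -2.9]
width: 0.0296
```

```bash
python3 s.py
```

```text
15.2 [ 0.5304 -0.1663  0.2269] [ 3.1415e+00  4.0000e-04 -2.0090e-01] [-1.37 -0.29 -2.95] [ 0.    0.39 -0.02] 0.0296
```

Call:
move_arm(deltas=[[1, -0.2, 0, 0, 0, 0], [1, -0.2, 0, 0, 0, 0], [1, -0.2, 0, 0, 0, 0], [1, -0.2, 0, 0, 0, 0], [1, -0.2, 0, 0, 0, 0]])

```text
t: 15.62
eef_pos: [0.5354, -0.1673, 0.2268]
ee_rot: [3.142, 0.0, -0.201]
force: [-1.9, 0.2, -2.0]
width: 0.0298
```

```bash
python3 s.py
```

```text
15.62 [ 0.5354 -0.1673  0.2268] [ 3.1415e+00  4.0000e-04 -2.0090e-01] [-1.88  0.2  -2.04] [ 0.1   0.68 -0.02] 0.0298
```

The tooth ramp starts at x≈0.529, so I expect the lock at about 0.561. That agrees with the blue button's offset.

Call:
move_arm(deltas=[[1.5, -0.3, 0, 0, 0, 0], [1.5, -0.3, 0, 0, 0, 0], [1.5, -0.3, 0, 0, 0, 0], [1.5, -0.3, 0, 0, 0, 0], [1, -0.2, 0, 0, 0, 0]])

```text
t: 16.03
eef_pos: [0.5429, -0.1687, 0.227]
ee_rot: [-3.142, -0.001, -0.201]
force: [-0.7, 0.6, -1.5]
width: 0.0298
```

```bash
python3 s.py
```

```text
16.03 [ 0.5429 -0.1687  0.227 ] [-3.1415e+00 -7.0000e-04 -2.0080e-01] [-0.7   0.65 -1.49] [ 0.02  0.15 -0.  ] 0.0298
```

Call:
move_arm(deltas=[[1, -0.2, 0, 0, 0, 0], [1, -0.2, 0, 0, 0, 0], [1, -0.2, 0, 0, 0, 0], [1, -0.2, 0, 0, 0, 0], [1, -0.2, 0, 0, 0, 0]])

```text
t: 16.45
eef_pos: [0.5475, -0.1697, 0.2269]
ee_rot: [3.142, 0.0, -0.201]
force: [-0.4, 0.2, -2.4]
width: 0.0301
```

```bash
python3 s.py
```

```text
16.45 [ 0.5475 -0.1697  0.2269] [ 3.1416  0.     -0.2008] [-0.43  0.16 -2.37] [ 0.06  0.18 -0.05] 0.0301
```

Call:
move_arm(deltas=[[0.8, -0.16, 0, 0, 0, 0], [0.8, -0.16, 0, 0, 0, 0], [0.8, -0.16, 0, 0, 0, 0], [0.8, -0.16, 0, 0, 0, 0], [0.8, -0.16, 0, 0, 0, 0]])

```text
t: 16.87
eef_pos: [0.551, -0.1704, 0.2266]
ee_rot: [3.141, 0.001, -0.201]
force: [-3.2, 0.6, -1.8]
width: 0.0299
```

```bash
python3 s.py
```

```text
16.87 [ 0.551  -0.1704  0.2266] [ 3.1415e+00  1.3000e-03 -2.0100e-01] [-3.19  0.55 -1.83] [0.27 1.31 0.03] 0.0299
```

Call:
move_arm(deltas=[[0.8, -0.16, 0, 0, 0, 0], [0.8, -0.16, 0, 0, 0, 0], [0.8, -0.16, 0, 0, 0, 0], [0.8, -0.16, 0, 0, 0, 0], [0.8, -0.16, 0, 0, 0, 0]])

```text
t: 17.28
eef_pos: [0.5553, -0.1713, 0.2267]
ee_rot: [3.141, 0.001, -0.201]
force: [-2.1, 0.8, -1.5]
width: 0.0297
```

```bash
python3 s.py
```

```text
17.28 [ 0.5553 -0.1713  0.2267] [ 3.1415e+00  7.0000e-04 -2.0090e-01] [-2.15  0.81 -1.45] [0.25 1.52 0.03] 0.0297
```

Call:
move_arm(deltas=[[0.5, -0.1, 0, 0, 0, 0], [0.5, -0.1, 0, 0, 0, 0], [0.5, -0.1, 0, 0, 0, 0], [0.5, -0.1, 0, 0, 0, 0], [0.5, -0.1, 0, 0, 0, 0]])

```text
t: 17.7
eef_pos: [0.5579, -0.1718, 0.2269]
ee_rot: [3.142, 0.0, -0.201]
force: [-4.4, 0.9, -2.3]
width: 0.0302
```

```bash
python3 s.py
```

```text
17.7 [ 0.5579 -0.1718  0.2269] [ 3.1416e+00  2.0000e-04 -2.0090e-01] [-4.35  0.89 -2.34] [0.15 1.59 0.03] 0.0302
```

Call:
move_arm(deltas=[[0.4, -0.08, 0, 0, 0, 0], [0.4, -0.08, 0, 0, 0, 0], [0.4, -0.08, 0, 0, 0, 0], [0, 0, 0, 0, 0, 0], [0, 0, 0, 0, 0, 0]])

```text
t: 18.12
eef_pos: [0.5592, -0.172, 0.2269]
ee_rot: [-3.142, -0.0, -0.201]
force: [-3.4, -0.5, -2.2]
width: 0.0292
```

```bash
python3 s.py
```

```text
18.12 [ 0.5592 -0.172   0.2269] [-3.1416e+00 -1.0000e-04 -2.0080e-01] [-3.41 -0.47 -2.21] [ 0.02  1.53 -0.01] 0.0292
```

Call:
move_arm(deltas=[[0.4, -0.08, 0, 0, 0, 0], [0.4, -0.08, 0, 0, 0, 0], [0.4, -0.08, 0, 0, 0, 0], [0, 0, 0, 0, 0, 0], [0, 0, 0, 0, 0, 0]])

```text
t: 18.53
eef_pos: [0.5604, -0.1722, 0.2268]
ee_rot: [-3.142, -0.0, -0.201]
force: [-3.2, 0.3, -2.5]
width: 0.0302
```

```bash
python3 s.py
```

```text
18.53 [ 0.5604 -0.1722  0.2268] [-3.1415e+00 -1.0000e-04 -2.0090e-01] [-3.18  0.27 -2.47] [ 0.04  1.38 -0.05] 0.0302
```

Call:
move_arm(deltas=[[0.4, -0.08, 0, 0, 0, 0], [0.4, -0.08, 0, 0, 0, 0], [0, 0, 0, 0, 0, 0], [0, 0, 0, 0, 0, 0], [0, 0, 0, 0, 0, 0]])

```text
t: 18.95
eef_pos: [0.5611, -0.1723, 0.2268]
ee_rot: [-3.142, 0.0, -0.201]
force: [-3.6, 0.8, -4.3]
width: 0.03
```

```bash
python3 s.py
```

```text
18.95 [ 0.5611 -0.1723  0.2268] [-3.1416e+00  1.0000e-04 -2.0080e-01] [-3.6   0.81 -4.29] [ 0.19  1.45 -0.02] 0.03
```

Fz jumped back to the full weight, which suggests the tooth has snapped up. I'll go 0.4 mm more, then do a gentle pull test.

Call:
move_arm(deltas=[[0.4, -0.08, 0, 0, 0, 0], [0, 0, 0, 0, 0, 0], [0, 0, 0, 0, 0, 0], [0, 0, 0, 0, 0, 0], [0, 0, 0, 0, 0, 0]])

```text
t: 19.37
eef_pos: [0.5615, -0.1724, 0.2268]
ee_rot: [-3.142, 0.0, -0.201]
force: [-3.4, 0.4, -4.2]
width: 0.0296
```

```bash
python3 s.py
```

```text
19.37 [ 0.5615 -0.1724  0.2268] [-3.1416e+00  1.0000e-04 -2.0080e-01] [-3.44  0.45 -4.24] [ 0.3   1.46 -0.02] 0.0296
```

Call:
move_arm(deltas=[[-0.6, 0.12, 0, 0, 0, 0], [-0.6, 0.12, 0, 0, 0, 0], [-0.6, 0.12, 0, 0, 0, 0], [0, 0, 0, 0, 0, 0], [0, 0, 0, 0, 0, 0]])

```text
t: 19.78
eef_pos: [0.56, -0.1721, 0.227]
ee_rot: [-3.142, -0.001, -0.201]
force: [-1.7, 0.9, -5.1]
width: 0.03
```

```bash
python3 s.py
```

```text
19.78 [ 0.56   -0.1721  0.227 ] [-3.1415e+00 -9.0000e-04 -2.0070e-01] [-1.73  0.85 -5.12] [ 0.01  0.72 -0.06] 0.03
```

Call:
move_arm(deltas=[[-0.6, 0.12, 0, 0, 0, 0], [-0.6, 0.12, 0, 0, 0, 0], [0, 0, 0, 0, 0, 0], [0, 0, 0, 0, 0, 0], [0, 0, 0, 0, 0, 0]])

```text
t: 20.2
eef_pos: [0.5594, -0.1719, 0.2272]
ee_rot: [-3.141, -0.002, -0.201]
force: [4.7, -2.6, -8.1]
width: 0.0298
```

```bash
python3 s.py
```

```text
20.2 [ 0.5594 -0.1719  0.2272] [-3.1414e+00 -2.3000e-03 -2.0060e-01] [ 4.65 -2.64 -8.11] [-1.05 -1.61 -0.06] 0.0298
```

The catch holds against the pull: Fx reversed to +4.7 N with almost no motion. I'll relax the pull and release.

Call:
move_arm(deltas=[[0.4, -0.08, 0, 0, 0, 0], [0.4, -0.08, -0.2, 0, 0, 0], [0, 0, -0.2, 0, 0, 0], [0, 0, 0, 0, 0, 0], [0, 0, 0, 0, 0, 0]])

```text
t: 20.62
eef_pos: [0.5597, -0.172, 0.2269]
ee_rot: [-3.141, -0.001, -0.201]
force: [2.1, -1.8, -2.2]
width: 0.0297
```

```bash
python3 s.py
```

```text
20.62 [ 0.5597 -0.172   0.2269] [-3.1415e+00 -1.1000e-03 -2.0060e-01] [ 2.06 -1.77 -2.24] [-0.41 -1.16 -0.02] 0.0297
```

Call:
move_arm(deltas=[[0, 0, 0, 0, 0, 0], [0, 0, 0, 0, 0, 0], [0, 0, 0, 0, 0, 0], [0, 0, 0, 0, 0, 0], [0, 0, 0, 0, 0, 0]], claw=0)

```text
t: 21.03
eef_pos: [0.5592, -0.172, 0.2265]
ee_rot: [3.142, 0.0, -0.201]
force: [-0.2, -1.2, -0.2]
width: 0.058
```

Call:
move_arm(deltas=[[0, 0, 0, 0, 0, 0], [0, 0, 0, 0, 0, 0], [0, 0, 0, 0, 0, 0], [0, 0, 0, 0, 0, 0], [0, 0, 0, 0, 0, 0]])

```text
t: 21.45
eef_pos: [0.5593, -0.172, 0.2264]
ee_rot: [3.142, 0.0, -0.201]
force: [-0.4, -0.3, 0.3]
width: 0.0867
```

```bash
python3 s.py
```

```text
21.45 [ 0.5593 -0.172   0.2264] [ 3.1416e+00  1.0000e-04 -2.0080e-01] [-0.38 -0.34  0.34] [ 0.03 -0.04 -0.01] 0.0867
```

Call:
move_arm(deltas=[[0, 0, 15, 0, 0, 0], [0, 0, 30, 0, 0, 0], [0, 0, 35, 0, 0, 0], [0, 0, 35, 0, 0, 0], [0, 0, 35, 0, 0, 0]])

```text
t: 21.87
eef_pos: [0.559, -0.172, 0.3781]
ee_rot: [3.141, 0.0, -0.201]
force: [1.5, -0.5, -0.4]
width: 0.0872
```

Call:
move_arm(deltas=[[-20, 30, 0, 0, 0, 0], [-25, 30, 0, 0, 0, 0], [-25, 30, 0, 0, 0, 0], [-20, 30, 0, 0, 0, 0], [-10, 20, 0, 0, 0, 0]])

```text
t: 22.28
eef_pos: [0.4569, -0.0309, 0.3767]
ee_rot: [-3.141, -0.0, -0.201]
force: [0.1, 0.7, 0.7]
width: 0.0873
```

Call:
move_arm(deltas=[[0, 35, 0, 0, 0, 0], [0, 35, 0, 0, 0, 0], [0, 35, 0, 0, 0, 0], [0, 25, 0, 0, 0, 0], [0, 0, 0, 0, 0, 0]])

```text
t: 22.7
eef_pos: [0.4595, 0.1014, 0.3768]
ee_rot: [-3.14, -0.001, -0.198]
force: [0.6, -0.3, 0.7]
width: 0.0874
```

```bash
python3 s.py; python3 - <<'E'
from fit import *
ts=[]
S=[.5505,-.1705,np.radians(-11.5)]
for c in("top","scene"):
    im=np.ascontiguousarray(arm.grab_frame(c)[:,:,::-1]); cv2.imwrite(f"pics/{c}5.png",im)
    i=proj(c,[[.0,0.05,.03]],S)[0].astype(int)
    ts.append(cv2.resize(im[i[1]-35:i[1]+35,i[0]-35:i[0]+35],(400,400),interpolation=cv2.INTER_CUBIC))
cv2.imwrite("pics/crops7.png",np.hstack(ts))
for t in("lipstick_tube","beaker_small","beaker_tall","pigment_jar"):
  for c in("top","scene"):
    for r in arm.spot_point(t,c)[:1]: print(c,t,round(r["score"],2),np.round(px2w(c,r["xy"],0)[:2],4))
E
```

```text
22.7 [0.4595 0.1014 0.3768] [-3.1405e+00 -1.0000e-03 -1.9770e-01] [ 0.65 -0.3   0.71] [ 0.02 -0.08 -0.07] 0.0874
scene lipstick_tube 0.69 [ 0.5198 -0.0159]
top beaker_small 0.42 [ 0.6134 -0.0068]
scene beaker_small 0.76 [0.6193 0.0052]
top beaker_tall 0.81 [ 0.5543 -0.4531]
scene beaker_tall 0.81 [ 0.5509 -0.4458]
top pigment_jar 0.62 [0.5784 0.4502]
scene pigment_jar 0.54 [0.581  0.4368]
```

View pics/crops7.png

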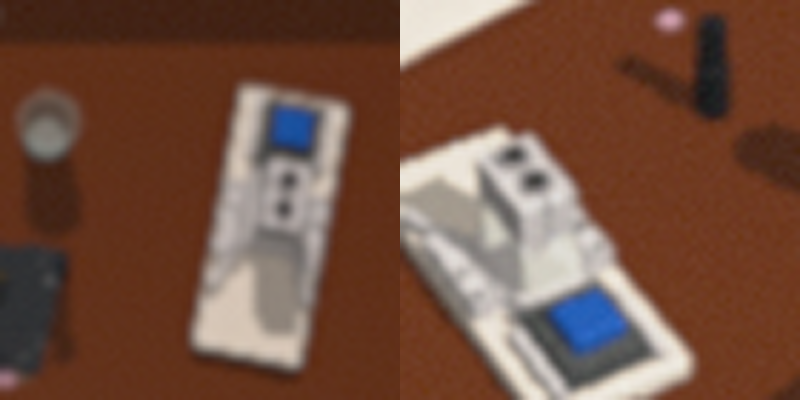

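The mould sits against the blue stop block, in line with the white stand and upright. The tube and both beakers are standing where they were. Handing in.

```bash
python3 -c "
from station import arm
print(arm.job_done())"
```

```text
the job is handed in; nothing more can be done
None
```

The mould is now in the white stand, held by its catch, and I handed the job in at about 23 s of the 61 s allowed. No verdict was reported.

- **Release:** I pressed the red button and the plate sprang about 12 mm out. I then drew it from the black stand's dovetail with no sideways resistance.
- **Insertion:** The plate slid into the white stand with about 4.5 N at most on the readings between steps. I felt the tooth, then the pins, and never met the hard stop.
- **Lock check:** Pulling back gently, the force reversed to about +4.7 N with almost no movement, so the catch was holding.
- **After letting go:** The last picture shows the mould upright and seated by the blue stop block, with the gripper clear. The tube, both beakers and the jar are where they were, within about 1–2 cm of detector scatter. The top camera missed the tube, but the scene camera showed it standing.

- **Extra contact:** While approaching the button I stopped about 25 mm short, close beside the mould, because I added the moves up wrongly. The sensor read about 4 N there, probably a light touch.
- **Firmer press than needed:** The button press reached about 17 N, above the 1 to 6 N it takes but below the 40 N limit. The sideways force and moment during that press did not fit a simple contact at the fingertip, and I did not explain them.

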